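# Close a small shipping carton and staple it

## Robot

A 7-joint arm with a two-finger parallel gripper is mounted at the origin on the work surface. World frame = base frame: x ahead of the robot, y to its left, z up, the work surface at z = 0. Lengths are in m, angles in rad, forces in N, time in s.
With the tool pointing down it reaches from about 0.4 to 0.875 m from the base axis. Payload 19.3 kg.
Tool frame: the origin (TCP) lies at the very end of the fingers, on their centre line; the grasp point (between the pads) lies 19 mm behind it; z points along the fingers, y is the line along which they close (so a half turn about z gives the same grasp; the last joint's range is limited). The gripper opens to 85 mm and grips with 20 to 120 N. Pads are 22 mm wide; open, the fingers measure 114 mm over their backs; the gripper's body (76 mm by 85 mm) begins 54 mm behind the grasp point. The pads swing forward as they close: fully open they stand 13 mm farther back than shut.
Start: joints at [-1.23, 0.521, -0.036, 1.599, 0.021, 1.021, -0.113], TCP at [0.25, 0.573, 0.231] pointing down, gripper open.
Joint ranges: [-2.91, 2.91], [-0.3, 2.13], [-1.5, 1.42], [0.17, 2.43], [-1.26, 4.41], [0.16, 1.93], [-2.52, 2.52]. Speed limits (rad/s): [1.89, 1.89, 2.39, 2.39, 3.01, 3.01, 3.01].

## Interface

Orientations are given as [roll, pitch, yaw] about the fixed x, y, z axes, in that order (R = Rz(yaw) Ry(pitch) Rx(roll)).
In Python, from workcell import observe, grab_frame, job_done gives the robot as it stands.
- The arm moves only by the tool move_arm, never from a script. Its argument "plan" is a list that holds one entry, the list of rows, each a list of 7 numbers: the shift along the tool's x, y, z each as a share of 0.02 m, from -1 to 1, then the turn, a rotation vector about the tool's x, y, z each as a share of 6 degrees, from -1 to 1, then the opening, from -1 (shut) to 1 (fully open). A call has exactly 10 rows; each row shifts and turns the commanded pose from where the row before left it, along the tool's axes as they then stand; what a row does not reach is not made up. A row lasts 1/10 s, in which the tool goes at most 50 mm and 8.59 degrees, less where a joint would pass 70% of its speed; a pose out of reach is approached as far as the arm can. A call with a number of a shift or a turn outside -1 to 1 is refused whole. A call with a gripper value outside its range is refused whole. The fingers move at their own pace and stop on an object; "grip_force" is the grip in N (left out, the last holds). Time passes only in rows, so rows that do not move let the fingers close, or fill a call up. It gives the time, the measured TCP pose, the force, the opening and the grip force at its end, in the units of the state.
- observe(): the state, without advancing time (a new reading comes with each control period).
- grab_frame(name): name is "side" or "top"; returns a dict with "color" (384x512x3 uint8, red, green, blue), "intrinsics" (3x3 intrinsics, pixels), "position" and "orientation" of the camera in the world. Camera axes: x right, y down, z forward; pixel columns grow to the right and rows downward; lengths in m; the calibration is good to about 2 mm. A picture is of the moment at which its call begins. There is no depth.
- job_done(): hands the job in; it is judged then, once.
The state is a dict: "clock": time; "qpos": joint angles; "qd": joint speeds; "joint_efforts": joint torques, N m; "position": TCP position; "tool_rot": TCP orientation; "force": force on the tool from outside, world axes, zero at the start; "moment": the same for the moment, N m; "grip_width": finger opening in m; "finger_force": force on a finger pad.
Only numpy, scipy, OpenCV 4.12 (cv2) and the standard library are available. Lean on these libraries where they do the work, as an engineer would, in place of code of your own. Each camera call takes 0.05 s, during which the arm holds its last target. There are 200 camera calls.

## Task

Fold the two long flaps of the small carton down flat, then push the closed carton along its guide, under the stapler's head, until it is fully home against the end stop. Only then press the stapler's sprung plunger all the way down to the end of its stroke, hold it there for a moment and let it come back up. Leave the mug, the tape roll and the box of staples alone, and finish with the carton still closed and home.

Things in the scene. Friction and masses are not known exactly. Their poses are not given: they have to be found in the camera images.
- stapler: Grey bench carton stapler, fixed. Origin on the table right under the plunger's axis; x points from the guide's open end to the end stop and column, z up. Deck 325 x 210 mm (x -215 to +110), top 12 mm above the table. Two fences along x guide the carton: inner faces at y = +-79.5 mm, tops 40 mm above the table, x -210 to +25.
- stapler_stop (a point): Foot of the end stop's face, at x = +25 mm, y = 0 in the stapler's frame, on the deck. The stop is an upright plate 120 mm wide and 75 mm high; the column (56 mm wide) stands behind it.
- stapler_head (a point): Underside of the stapler's overhanging head at its tip, x = -22 mm in the stapler's frame, 132 mm above the table. The head is 44 mm wide and 56 mm high and runs from there to the column (x +100 mm).
- carton: Loose brown cardboard carton, 0.5 to 0.8 kg, on the deck between the fences: 130 mm along x, 150 along y, 90 high; origin at the centre of its underside, axes parallel to the stapler's. Its short end flaps are already tucked in. Closed top 94 mm above its origin. Home, its origin is at x = -40 mm in the stapler's frame; it starts 55 to 90 mm short of that.
- carton_near (a point): Point at the centre of the carton's near (-x) end face, 45 mm above its underside.
- flap_left (a joint): Angle of the left (+y) long flap, rad: 0 lies flat over the carton (closed), 1.57 upright, more leans outwards. Flap 126 mm long, 71 mm wide, 4 mm thick cardboard; a stiff crease, it stays where it is left.
- flap_right (a joint): The same for the right (-y) long flap.
- flap_left_hinge (a point): Middle of the left flap's crease, on the top edge of the carton's left side wall, 90 mm above the carton's underside and 75 mm left of its centre.
- flap_right_hinge (a point): The same for the right flap, 75 mm right of the centre.
- flap_left_edge (a point): Middle of the left flap's free edge, 71 mm from its crease.
- flap_right_edge (a point): The same for the right flap.
- plunger (a joint): How far the stapler's sprung plunger is pressed down, m: 0 up, 0.020 fully down. Pressing it takes 4 N to start and about 14 N at the end of the stroke; it springs back when let go.
- plunger_top (a point): Centre of the top of the plunger's black cap, a disc 42 mm across and 12 mm thick standing on a steel stem above the stapler's head; 226 mm above the table when up.
- mug: White mug, 80 mm across, 90 mm high, bystander. Origin at the centre of its underside.
- tape_roll: Pale roll of packing tape lying flat, 100 mm across, 48 mm high, bystander. Origin at the centre of its underside.
- staple_box: Small cardboard box of staples, 60 x 100 x 35 mm, bystander. Origin at the centre of its underside.
Things that resemble listed ones, but are neither listed nor needed, are in the scene too. Leave any blue, green or yellow look-alike of the carton alone.

How it is judged:
On the way, in this order (a step that is already met when the one before it is completed fails the run):
1. both long flaps folded down flat (value of joint each of flap_left, flap_right below 0.1 rad), for 0.2 s.
2. the closed carton is home against the end stop (x of carton in the frame of stapler above -0.045 m and value of joint each of flap_left, flap_right below 0.12 rad), for 0.2 s.
3. the plunger is pressed fully down over the closed carton (all of step 2 and value of joint plunger above 0.0175 m), for 0.2 s.
At the end, for the whole second after the job is handed in: The plunger is back up (under 2 mm pressed), the carton stands level and at rest within 5 mm of home against the end stop, and both long flaps are within 0.12 rad of flat (all of step 2 and value of joint plunger below 0.002 m and linear speed of carton below 0.02 m/s and angle between carton's own z axis and vertical below 0.03 rad); the robot touches nothing.
It fails at once if a mug, tape roll or staple box moved by more than 30 mm (distance of any of mug, tape_roll, staple_box from where it was at the start of the episode above 0.03 m).
It fails at once if the plunger pressed past half its stroke with a flap open or the carton not home (value of joint plunger above 0.01 m and (value of joint any of flap_left, flap_right above 0.2 rad or x of carton in the frame of stapler below -0.05 m)).
It also fails if it takes over 56 s, if anything falls off the work surface, if the arm or the gripper's body presses on something with over 40 N, if the wrist force passes 120 N, or if a joint passes its speed limit or range.

## Working session

There is one attempt and no reset: what is moved stays moved. The work goes in short steps, Python scripts to look and compute and a tool call to move; the robot and the scene stay as the last step left them, time stands still between calls to the robot, and variables do not carry over. Pictures are saved under pics/ and viewed, at most 10 in all, crops included, and the job is handed in when it is done.

Besides the shell and the picture viewer there is one more tool, called as name(argument=value, ...) on one line, values as JSON. move_arm: Moves the arm, as the interface text tells. Shift numbers are shares of 0.02 m and turn numbers shares of 6 degrees, none past 1 either way. Its arguments: {"type":"object","properties":{"plan":{"type":"array"},"grip_force":{"type":"number"}},"required":["plan"]}

```bash
mkdir -p pics; python3 - <<'E'
from workcell import observe, grab_frame
import cv2,pickle
s=observe();print({k:s[k] for k in("clock","position","tool_rot","force","grip_width")})
for n in("side","top"):
    f=grab_frame(n);pickle.dump(f,open(f"{n}0.pkl","wb"));cv2.imwrite(f"pics/{n}0.png",f["color"][:,:,::-1]);print(n,f["intrinsics"],f["position"],f["orientation"])
E
```

```text
{'clock': 0.0, 'position': array([0.24949632, 0.57270198, 0.23076086]), 'tool_rot': array([-3.14056009e+00,  4.04073589e-05,  2.73071978e+00]), 'force': array([-0.66700337,  0.72106729, -0.8983919 ]), 'grip_width': 0.08519845530812693}
side [[399.64333872   0.         254.91031388]
 [  0.         399.64333872 197.79107282]
 [  0.           0.           1.        ]] [0.40483324 0.60319211 0.81283593] [-2.38052965 -0.01474654 -2.94513214]
top [[406.38352304   0.         253.6759937 ]
 [  0.         406.38352304 187.08598701]
 [  0.           0.           1.        ]] [0.45157169 0.00843376 1.17975198] [-3.08578232e+00  3.84511395e-04 -1.59930654e+00]
```

View pics/side0.png

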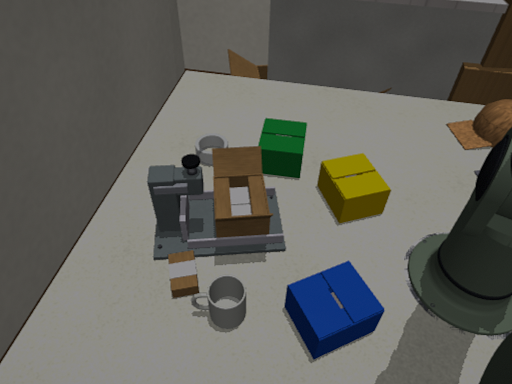

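View pics/top0.png

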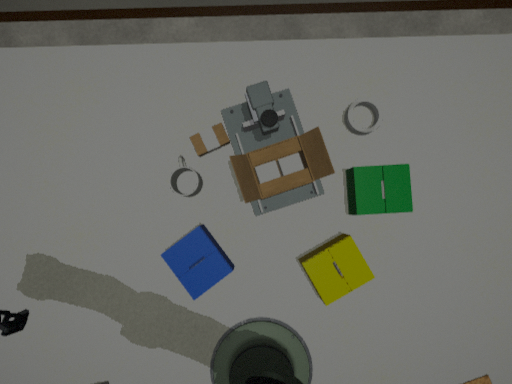

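The side view shows the stapler on the left: plunger cap (191,161), carton near (240,200), its right flap standing at (238,162). In the top view the cap is at (269,118) and the carton near (282,172), with both flaps leaning outwards. Next I'll zoom in for corner pixels.

```bash
cat > h.py <<'E'
import numpy as np,pickle,cv2
from scipy.spatial.transform import Rotation as R
from workcell import *
def rays(f,px):
    K=np.array(f["intrinsics"]);px=np.atleast_2d(px).astype(float)
    d=np.c_[px,np.ones(len(px))]@np.linalg.inv(K).T
    return np.array(f["position"]),d@R.from_euler("xyz",f["orientation"]).as_matrix().T
def plane(f,px,z):
    o,d=rays(f,px);return o+d*((z-o[2])/d[:,2])[:,None]
def tri(f,p,g,q):
    o,d=rays(f,p);O,D=rays(g,q);d=d[0];D=D[0]
    t=np.linalg.lstsq(np.c_[d,-D],O-o,rcond=None)[0];a=o+d*t[0];b=O+D*t[1]
    return (a+b)/2,np.linalg.norm(a-b)
E
python3 - <<'E'
from h import *
t=pickle.load(open("top0.pkl","rb"));s=pickle.load(open("side0.pkl","rb"))
a=cv2.resize(t["color"][75:220,218:343],None,fx=4,fy=4,interpolation=cv2.INTER_CUBIC)
b=cv2.resize(s["color"][140:260,148:290],None,fx=2.1,fy=2.1,interpolation=cv2.INTER_CUBIC)
c=np.zeros((580,800,3),np.uint8);c[:,:500]=a;c[:b.shape[0],500:500+b.shape[1]]=b
cv2.imwrite("pics/crop0.png",np.clip(c[:,:,::-1]*1.8,0,255))
p,e=tri(t,(269,118),s,(191,161));print("cap",p,e)
print("deck corners top",plane(t,[(222,107),(291,90),(259,215),(324,194)],.012))
E
```

```text
cap [ 0.6689732  -0.03408575  0.21992453] 0.0006950043126158795
deck corners top [[ 0.75275738  0.09251254  0.012     ]
 [ 0.79720237 -0.10988581  0.012     ]
 [ 0.43624158 -0.00594992  0.012     ]
 [ 0.49112915 -0.19451442  0.012     ]][ WARN:0@0.558] global loadsave.cpp:1063 imwrite_ Unsupported depth image for selected encoder is fallbacked to CV_8U.
```

View pics/crop0.png

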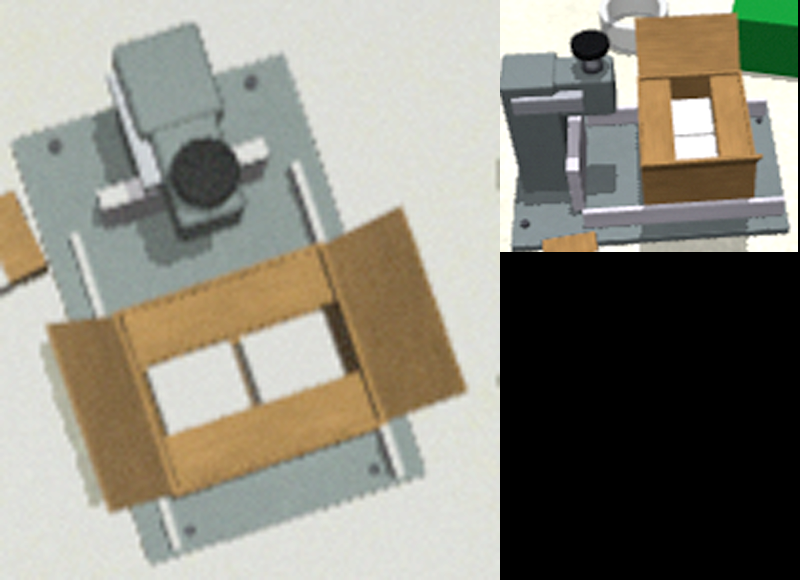

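```bash
python3 - <<'E'
from h import *
np.set_printoptions(precision=4,suppress=True)
t=pickle.load(open("top0.pkl","rb"));s=pickle.load(open("side0.pkl","rb"))
T=lambda x,y:(218+x/4,75+y/4)
S=lambda x,y:(148+(x-500)/2.1,140+y/2.1)
d=plane(t,[T(12,140),T(283,55),T(425,475),T(152,563)],.012)
print(d,[np.linalg.norm(d[i]-d[(i+1)%4]) for i in range(4)])
x=(d[0]+d[1]-d[2]-d[3])[:2];y=(d[0]+d[3]-d[1]-d[2])[:2]
print("yaw",np.arctan2(x[1],x[0]),np.arctan2(-y[0],y[1]))
# cap alone
cap,e=tri(t,T(205,174),s,S(590,44));print("cap",cap,e)
m=d.mean(0)
for yaw in [np.arctan2(x[1],x[0])]:
    u=np.array([np.cos(yaw),np.sin(yaw)]);v=np.array([-u[1],u[0]])
    print("origin from deck",m[:2]+u*.0525)
    o=m[:2]+u*.0525
    P={"LhF":(T(120,318),S(640,165)),"LhN":(T(178,495),S(758,158)),"RhF":(T(325,245),S(639,76)),"RhN":(T(383,422),S(743,76)),
     "ReF":(T(402,208),S(636,18)),"ReN":(T(466,390),S(737,15)),"LeF":(T(48,326),S(643,200)),"LeN":(T(110,512),S(755,197))}
    for k,(a,b) in P.items():
        p,e=tri(t,a,s,b);q=p[:2]-o;print(k,p,"err %.4f"%e,"stapler",q@u,q@v)
    q=cap[:2]-o;print("cap in st",q@u,q@v)
    h=plane(t,[P[k][0] for k in("LhF","LhN","RhF","RhN")],.102)[:,:2]-o
    print("carton c",(h@u).mean(),(h@v).mean(),"yaw",yaw)
w=lambda c:plane(t,[c],.04)
print("mug",plane(t,[(187,182)],.09),"tape",plane(t,[(362,118)],.048),"staples",plane(t,[(210,139)],.035))
E
```

```text
[[ 0.744   0.0956  0.012 ]
 [ 0.8011 -0.1034  0.012 ]
 [ 0.4918 -0.1953  0.012 ]
 [ 0.4343  0.0027  0.012 ]] [np.float64(0.2071055596907513), np.float64(0.3226028756014968), np.float64(0.20614681152739506), np.float64(0.323304969889218)]
yaw 0.2900598636083926 0.2809191958059976
cap [ 0.6686 -0.0345  0.2196] 0.0009173106185426351
origin from deck [ 0.6681 -0.0351]
LhF [0.6029 0.0204 0.0997] err 0.0067 stapler -0.04666691860455528 0.07180961247219027
LhN [ 0.4795 -0.0154  0.1015] err 0.0013 stapler -0.17512400576132478 0.07275627118177593
RhF [ 0.6451 -0.1188  0.0998] err 0.0006 stapler -0.04598036143872074 -0.07366324420409055
RhN [ 0.5234 -0.1548  0.0911] err 0.0042 stapler -0.17295697597745938 -0.07335496918996677
ReF [ 0.6575 -0.1622  0.1548] err 0.0004 stapler -0.04650684775685038 -0.11876415825262751
ReN [ 0.5396 -0.1993  0.1506] err 0.0015 stapler -0.17015390073274336 -0.12055832405407262
LeF [0.5929 0.0676 0.0994] err 0.0054 stapler -0.04269670750368179 0.11993884568441462
LeN [0.4721 0.0304 0.0893] err 0.0034 stapler -0.16911003766485344 0.11882331292403517
cap in st 0.0006505561429123893 0.00040344616074900104
carton c -0.11063072615633257 -8.522892533595339e-05 yaw 0.2900598636083926
mug [[0.5312 0.1859 0.09  ]] tape [[ 0.7008 -0.3034  0.048 ]] staples [[0.6558 0.1271 0.035 ]]
```

The cap triangulates to z≈0.22 and lies on the deck-derived origin to within 1 mm. The hinges sit at z≈0.10, so the heights check out. Stapler origin is (0.6685, -0.0347), yaw 0.287, and the carton is at x≈-0.111. The flaps lean out to about 2.27 rad, with their edges at y≈±0.12 and z≈0.155. I'll start by lining the tool up with the stapler axes and shutting the fingers.

move_arm(plan=[[[0,0,0,0,0,0.83,-1],[0,0,0,0,0,0.83,-1],[0,0,0,0,0,0.83,-1],[0,0,0,0,0,0.83,-1],[0,0,0,0,0,0.83,-1],[0,0,0,0,0,0.83,-1],[0,0,0,0,0,0.83,-1],[0,0,0,0,0,0.83,-1],[0,0,0,0,0,0.83,-1],[0,0,0,0,0,0.83,-1]]], grip_force=40)

```text
clock: 1.1
position: [0.2495, 0.5728, 0.231]
tool_rot: [-3.141, 0.001, 1.858]
force: [-0.6, 0.1, -0.1]
grip_width: -0.0002
finger_force: 0.0
```

```bash
cat > st.py <<'E'
from h import *
import sys
np.set_printoptions(precision=4,suppress=True)
yaw=.287;O=np.array([.6685,-.0347,0]);A=np.array([[np.cos(yaw),np.sin(yaw),0],[-np.sin(yaw),np.cos(yaw),0],[0,0,1]])
s=observe();p=A@(s["position"]-O)
print("t",s["clock"],"st",p,"rpy",s["tool_rot"],"F_st",A@s["force"],"w",s["grip_width"])
if len(sys.argv)>3:
    tgt=np.array(list(map(float,sys.argv[1:4])))
    M=R.from_euler("xyz",s["tool_rot"]).as_matrix()
    print("tool shares",M.T@(A.T@(tgt-p))/.02)
E
python3 st.py -.115 .17 .2
```

```text
t 1.1 st [-0.2299  0.7013  0.231 ] rpy [-3.1413  0.0005  1.858 ] F_st [-0.5469  0.2588 -0.0699] w -0.0001536514048739365
tool shares [-26.5638   5.7379   1.561 ]
```

move_arm(plan=[[[-1,0.22,0,0,0,0,-1],[-1,0.22,0,0,0,0,-1],[-1,0.22,0,0,0,0,-1],[-1,0.22,0,0,0,0,-1],[-1,0.22,0,0,0,0,-1],[-1,0.22,0,0,0,0,-1],[-1,0.22,0,0,0,0,-1],[-1,0.22,0,0,0,0,-1],[-1,0.22,0,0,0,0,-1],[-1,0.22,0,0,0,0,-1]]])

```text
clock: 2.1
position: [0.3496, 0.3926, 0.2313]
tool_rot: [-3.142, 0.0, 1.861]
force: [0.3, 0.3, -0.1]
grip_width: 0.0001
finger_force: 0.0
```

move_arm(plan=[[[-1,0.22,0,0,0,0,-1],[-1,0.22,0,0,0,0,-1],[-1,0.22,0,0,0,0,-1],[-1,0.22,0,0,0,0,-1],[-1,0.22,0,0,0,0,-1],[-1,0.22,0,0,0,0,-1],[-1,0.22,0,0,0,0,-1],[-1,0.22,0,0,0,0,-1],[-1,0.22,0,0,0,0,-1],[-1,0.22,0,0,0,0,-1]]])

```text
clock: 3.1
position: [0.4489, 0.2136, 0.2313]
tool_rot: [-3.142, -0.0, 1.861]
force: [0.6, -0.0, -0.7]
grip_width: -0.0001
finger_force: 0.0
```

```bash
python3 st.py -.115 .17 .14
```

```text
t 3.1 st [-0.1403  0.3003  0.2313] rpy [-3.1416 -0.0001  1.8614] F_st [ 0.5284 -0.1877 -0.7469] w -9.768426730404733e-05
tool shares [-6.5218  1.2429  4.5653]
```

move_arm(plan=[[[-1,0.2,0,0,0,0,-1],[-1,0.2,0,0,0,0,-1],[-1,0.2,0.2,0,0,0,-1],[-1,0.2,0.6,0,0,0,-1],[-1,0.2,0.7,0,0,0,-1],[-0.8,0.2,1,0,0,0,-1],[-0.5,0,1,0,0,0,-1],[-0.2,0,1,0,0,0,-1],[0,0,0.1,0,0,0,-1],[0,0,0,0,0,0,-1]]])

```text
clock: 4.1
position: [0.5086, 0.0971, 0.1394]
tool_rot: [-3.141, -0.0, 1.861]
force: [-0.1, -0.6, 0.3]
grip_width: -0.0004
finger_force: 0.0
```

```bash
python3 st.py -.115 .06 .145
python3 -c "
from h import *
o=[]
for n in('side','top'):
    f=grab_frame(n)['color'];o.append(cv2.resize(f[100:300,130:350],None,fx=1.8,fy=1.8))
cv2.imwrite('pics/a1.png',np.clip(np.hstack(o)[:,:,::-1]*1.6,0,255).astype(np.uint8))"
```

```text
t 4.1 st [-0.116   0.1716  0.1394] rpy [-3.1409 -0.      1.8613] F_st [-0.252  -0.507   0.2834] w -0.000380373321288249
tool shares [-5.5823  0.0314 -0.2788]
```

View pics/a1.png

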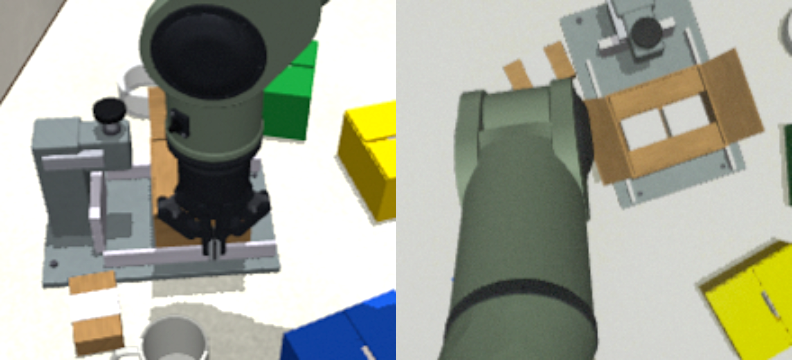

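The tool stands just outside the left flap (side crop 213,250) and nothing has been disturbed. Next I'll sweep the flap inwards.

move_arm(plan=[[[-0.65,0,0,0,0,0,-1],[-0.65,0,0,0,0,0,-1],[-0.65,0,0,0,0,0,-1],[-0.65,0,0,0,0,0,-1],[-0.65,0,0,0,0,0,-1],[-0.65,0,0,0,0,0,-1],[-0.65,0,0,0,0,0,-1],[-0.65,0,0,0,0,0,-1],[-0.65,0,0,0,0,0,-1],[-0.65,0,0,0,0,0,-1]]])

```text
clock: 5.2
position: [0.5464, -0.0283, 0.1393]
tool_rot: [-3.141, 0.0, 1.862]
force: [-0.5, 0.3, -0.2]
grip_width: -0.0001
finger_force: 0.2
```

```bash
python3 st.py -.115 .03 .104
```

```text
t 5.2 st [-0.1153  0.0407  0.1393] rpy [-3.1415  0.      1.8615] F_st [-0.3572  0.3879 -0.2158] w -0.00011756494123699747
tool shares [-0.5362  0.0132  1.7631]
```

move_arm(plan=[[[-0.25,0,0.2,0,0,0,-1],[-0.25,0,0.3,0,0,0,-1],[0,0,0.3,0,0,0,-1],[0,0,0.3,0,0,0,-1],[0,0,0.2,0,0,0,-1],[0,0,0.2,0,0,0,-1],[0,0,0.1,0,0,0,-1],[0,0,0.1,0,0,0,-1],[0,0,0.1,0,0,0,-1],[0,0,0,0,0,0,-1]]])

```text
clock: 6.2
position: [0.5493, -0.0366, 0.1051]
tool_rot: [3.14, -0.001, 1.861]
force: [-12.4, 1.8, 40.0]
grip_width: 0.0001
finger_force: 19.8
```

```bash
python3 st.py -.115 -.17 .2
```

```text
t 6.2 st [-0.1149  0.0319  0.1051] rpy [ 3.1403 -0.0005  1.8614] F_st [-11.3625   5.1915  40.0055] w 0.00011434148808790089
tool shares [-10.0922  -0.0369  -4.7503]
```

Left flap pressed flat: 40 N at z=0.105. Now lift and go over to the right side.

move_arm(plan=[[[0,0,-0.5,0,0,0,-1],[0,0,-1,0,0,0,-1],[0,0,-1,0,0,0,-1],[0,0,-1,0,0,0,-1],[-0.5,0,-1,0,0,0,-1],[-1,0,-0.5,0,0,0,-1],[-1,0,0,0,0,0,-1],[-1,0,0,0,0,0,-1],[-1,0,0,0,0,0,-1],[-1,0,0,0,0,0,-1]]])

```text
clock: 7.2
position: [0.5807, -0.1428, 0.2034]
tool_rot: [3.141, -0.0, 1.862]
force: [0.4, -0.8, -0.3]
grip_width: 0.0001
finger_force: 0.0
```

move_arm(plan=[[[-1,0,0,0,0,0,-1],[-1,0,0,0,0,0,-1],[-1,0,0,0,0,0,-1],[-1,0,0,0,0,0,-1],[-0.7,0,0.5,0,0,0,-1],[0,0,1,0,0,0,-1],[0,0,1,0,0,0,-1],[0,0,0.7,0,0,0,-1],[0,0,0,0,0,0,-1],[0,0,0,0,0,0,-1]]])

```text
clock: 8.2
position: [0.6076, -0.2322, 0.1395]
tool_rot: [-3.142, 0.0, 1.862]
force: [0.7, 0.5, 1.6]
grip_width: -0.0001
finger_force: 0.0
```

```bash
python3 st.py -.115 -.041 .14
python3 -c "
from h import *
o=[]
for n in('side','top'):
    f=grab_frame(n)['color'];o.append(cv2.resize(f[100:300,130:350],None,fx=1.8,fy=1.8))
cv2.imwrite('pics/a2.png',np.clip(np.hstack(o)[:,:,::-1]*1.6,0,255).astype(np.uint8))"
```

```text
t 8.2 st [-0.1143 -0.1722  0.1395] rpy [-3.1415  0.0001  1.8617] F_st [0.8427 0.282  1.6372] w -0.00010656244382323378
tool shares [ 6.5584 -0.0092 -0.0262]
```

View pics/a2.png

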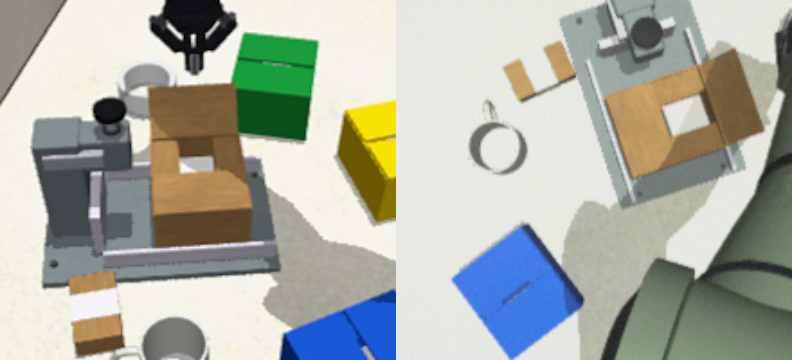

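The left flap lies flat (side crop 200,195; top crop 635,125) and the tool is outside the right flap. The same sweep from this side comes next.

move_arm(plan=[[[0.65,0,0,0,0,0,-1],[0.65,0,0,0,0,0,-1],[0.65,0,0,0,0,0,-1],[0.65,0,0,0,0,0,-1],[0.65,0,0,0,0,0,-1],[0.65,0,0,0,0,0,-1],[0.65,0,0,0,0,0,-1],[0.65,0,0,0,0,0,-1],[0.65,0,0,0,0,0,-1],[0.65,0,0,0,0,0,-1]]])

```text
clock: 9.3
position: [0.5699, -0.1066, 0.1393]
tool_rot: [-3.142, -0.0, 1.861]
force: [-0.7, -0.2, 0.6]
grip_width: -0.0004
finger_force: 0.2
```

move_arm(plan=[[[0.25,0,0.2,0,0,0,-1],[0.25,0,0.3,0,0,0,-1],[0,0,0.3,0,0,0,-1],[0,0,0.3,0,0,0,-1],[0,0,0.2,0,0,0,-1],[0,0,0.2,0,0,0,-1],[0,0,0.1,0,0,0,-1],[0,0,0.1,0,0,0,-1],[0,0,0.1,0,0,0,-1],[0,0,0,0,0,0,-1]]])

```text
clock: 10.3
position: [0.5676, -0.0982, 0.1052]
tool_rot: [3.14, -0.0, 1.861]
force: [-13.3, 3.5, 37.6]
grip_width: -0.0004
finger_force: 19.0
```

```bash
python3 st.py -.23 0 .2
```

```text
t 10.3 st [-0.1148 -0.0324  0.1052] rpy [ 3.1403 -0.0003  1.8611] F_st [-11.7308   7.1634  37.6072] w -0.00040503340756163576
tool shares [ 1.6394 -5.7511 -4.7465]
```

move_arm(plan=[[[0,0,-0.5,0,0,0,-1],[0,0,-1,0,0,0,-1],[0,0,-1,0,0,0,-1],[0,-0.6,-1,0,0,0,-1],[0.2,-1,0,0,0,0,-1],[0.4,-1,0,0,0,0,-1],[0.4,-1,0,0,0,0,-1],[0.4,-1,0,0,0,0,-1],[0.2,-1,0,0,0,0,-1],[0,-0.2,0,0,0,0,-1]]])

```text
clock: 11.3
position: [0.4453, -0.1009, 0.1735]
tool_rot: [-3.141, -0.0, 1.861]
force: [0.0, 0.3, -0.4]
grip_width: 0.0001
finger_force: 0.0
```

```bash
python3 st.py -.23 0 .06
python3 -c "
from h import *
print(observe()['qpos'])
o=[]
for n in('side','top'):
    f=grab_frame(n);pickle.dump(f,open(n+'3.pkl','wb'));f=f['color'];o.append(cv2.resize(f[100:300,130:350],None,fx=1.8,fy=1.8))
cv2.imwrite('pics/a3.png',np.clip(np.hstack(o)[:,:,::-1]*1.6,0,255).astype(np.uint8))"
```

```text
t 11.3 st [-0.2328 -0.0003  0.1735] rpy [-3.1413 -0.0004  1.861 ] F_st [ 0.1188  0.2484 -0.4086] w 0.00013564245300287398
tool shares [0.0117 0.1409 5.676 ]
[-0.16284045  0.35783004  0.32090044  2.0984608  -0.17069891  0.70984985
  0.55923065]
```

View pics/a3.png

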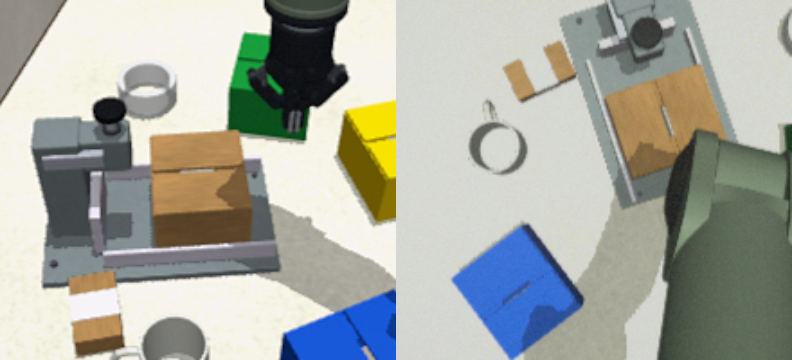

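Both flaps are flat and the carton is still in its place (side crop 200,190). I'll turn the tool a quarter so its knuckles span across the guide, and lower it behind the carton.

move_arm(plan=[[[0,0,0,0,0,1,-1],[0,0,0,0,0,1,-1],[0,0,0,0,0,1,-1],[0,0,0,0,0,1,-1],[0,0,0,0,0,1,-1],[0,0,0,0,0,1,-1],[0,0,0,0,0,1,-1],[0,0,0,0,0,1,-1],[0,0,0,0,0,1,-1],[0,0,0,0,0,1,-1]]])

```text
clock: 12.4
position: [0.4481, -0.1007, 0.1734]
tool_rot: [3.141, -0.0, 0.811]
force: [-0.2, -0.5, 0.3]
grip_width: 0.0002
finger_force: 0.0
```

move_arm(plan=[[[0,0,0,0,0,1,-1],[0,0,0,0,0,1,-1],[0,0,0,0,0,1,-1],[0,0,0.5,0,0,1,-1],[0,0,1,0,0,1,-1],[0,0,1,0,0,0,-1],[0,0,1,0,0,0,-1],[0,0,1,0,0,0,-1],[0,0,0.8,0,0,0,-1],[0,0,0.4,0,0,0,-1]]])

```text
clock: 13.4
position: [0.4475, -0.1007, 0.058]
tool_rot: [-3.141, 0.001, 0.291]
force: [0.9, 0.3, -0.3]
grip_width: -0.0002
finger_force: 0.0
```

```bash
python3 st.py -.12 0 .06
```

```text
t 13.4 st [-0.2307 -0.0007  0.058 ] rpy [-3.1415  0.0009  0.2911] F_st [ 0.937   0.0645 -0.3188] w -0.00017778893425885855
tool shares [ 5.5337 -0.0129 -0.1046]
```

move_arm(plan=[[[0.5,0,0,0,0,0,-1],[0.6,0,0,0,0,0,-1],[0.5,0,0,0,0,0,-1],[0.5,0,0,0,0,0,-1],[0.5,0,0,0,0,0,-1],[0.5,0,0,0,0,0,-1],[0.5,0,0,0,0,0,-1],[0.5,0,0,0,0,0,-1],[0.5,0,0,0,0,0,-1],[0.5,0,0,0,0,0,-1]]])

```text
clock: 14.4
position: [0.5455, -0.0712, 0.0593]
tool_rot: [-3.142, 0.0, 0.291]
force: [-3.6, -1.3, 1.8]
grip_width: 0.0005
finger_force: 0.0
```

move_arm(plan=[[[0.1,0,0,0,0,0,-1],[0.1,0,0,0,0,0,-1],[0.1,0,0,0,0,0,-1],[0.1,0,0,0,0,0,-1],[0.1,0,0,0,0,0,-1],[0,0,0,0,0,0,-1],[0,0,0,0,0,0,-1],[0,0,0,0,0,0,-1],[0,0,0,0,0,0,-1],[0,0,0,0,0,0,-1]]])

```text
clock: 15.4
position: [0.5545, -0.0686, 0.0594]
tool_rot: [3.141, -0.0, 0.291]
force: [-0.3, -0.4, -0.1]
grip_width: -0.0003
finger_force: 0.0
```

```bash
python3 st.py -.12 0 .06
```

```text
t 15.4 st [-0.1189 -0.0002  0.0594] rpy [ 3.1415 -0.0003  0.2908] F_st [-0.4153 -0.3083 -0.1421] w -0.00026204424383031224
tool shares [-0.0536 -0.0101 -0.0308]
```

move_arm(plan=[[[0.1,0,0,0,0,0,-1],[0.1,0,0,0,0,0,-1],[0.05,0,0,0,0,0,-1],[0.05,0,0,0,0,0,-1],[0,0,0,0,0,0,-1],[0,0,0,0,0,0,-1],[0,0,0,0,0,0,-1],[0,0,0,0,0,0,-1],[0,0,0,0,0,0,-1],[0,0,0,0,0,0,-1]]])

```text
clock: 16.4
position: [0.5561, -0.0684, 0.0584]
tool_rot: [-3.14, 0.007, 0.289]
force: [-24.2, -8.6, 5.8]
grip_width: -0.0004
finger_force: 0.0
```

```bash
python3 st.py -.12 0 .06
```

```text
t 16.4 st [-0.1174 -0.0005  0.0584] rpy [-3.14    0.0071  0.2888] F_st [-25.668   -1.383    5.7934] w -0.0004171596805930487
tool shares [-0.1315 -0.0235 -0.0788]
```

The stop answers with 25 N at x=-0.117, just where home should be. Back off, rise, and look.

move_arm(plan=[[[-0.4,0,0,0,0,0,-1],[-1,0,0,0,0,0,-1],[-0.4,0,-1,0,0,0,-1],[0,0,-1,0,0,0,-1],[0,0,-1,0,0,0,-1],[0,0,-1,0,0,0,-1],[0,0,-1,0,0,0,-1],[0,0,-1,0,0,0,-1],[0,0,-1,0,0,0,-1],[0,0,-1,0,0,0,-1]]])

```text
clock: 17.4
position: [0.5257, -0.0771, 0.2203]
tool_rot: [3.142, -0.001, 0.291]
force: [0.6, 0.9, -0.2]
grip_width: -0.0002
finger_force: 0.0
```

move_arm(plan=[[[0,0,-1,0,0,0,-1],[0,0,-1,0,0,0,-1],[0,0,0,0,0,0,-1],[0,0,0,0,0,0,-1],[0,0,0,0,0,0,-1],[0,0,0,0,0,0,-1],[0,0,0,0,0,0,-1],[0,0,0,0,0,0,-1],[0,0,0,0,0,0,-1],[0,0,0,0,0,0,-1]]])

```text
clock: 18.4
position: [0.5256, -0.0772, 0.2592]
tool_rot: [3.142, 0.0, 0.291]
force: [-0.4, -0.1, 0.1]
grip_width: -0.0002
finger_force: 0.0
```

```bash
python3 st.py 0 0 .24
python3 -c "
from h import *
o=[]
for n in('side','top'):
    f=grab_frame(n);pickle.dump(f,open(n+'4.pkl','wb'));f=f['color'];o.append(cv2.resize(f[75:275,140:340],None,fx=2,fy=2,interpolation=cv2.INTER_CUBIC))
cv2.imwrite('pics/a4.png',np.clip(np.hstack(o)[:,:,::-1]*1.6,0,255).astype(np.uint8))"
```

```text
t 18.4 st [-0.1491 -0.0003  0.2592] rpy [3.1416 0.0001 0.2907] F_st [-0.4023  0.0468  0.102 ] w -0.0001727755348817753
tool shares [7.4551 0.0134 0.9617]
```

View pics/a4.png

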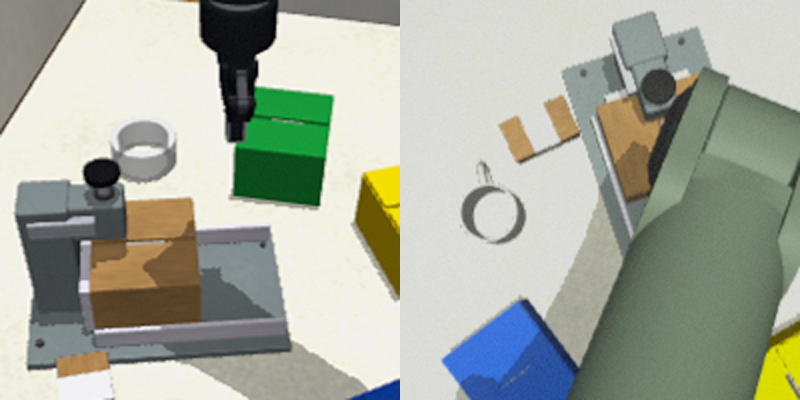

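The side view shows the closed carton against the stop plate (crop 90,290) and the plunger up at (101,172). Next I'll check home numerically and move over the cap.

```bash
python3 - <<'E'
from h import *
s=pickle.load(open("side4.pkl","rb"))
c,n=np.cos(.287),np.sin(.287);A=np.array([[c,n],[-n,c]])
p=plane(s,[(140+199/2,75+289/2),(140+91/2,75+293/2)],.104)
print((p[:,:2]-[.6685,-.0347])@A.T,"want x -.105 and +.025")
E
```

```text
[[-0.10169272  0.08167783]
 [ 0.02303977  0.07802252]] want x -.105 and +.025
```

move_arm(plan=[[[0.75,0,0,0,0,0,-1],[0.75,0,0,0,0,0,-1],[0.75,0,0,0,0,0,-1],[0.75,0,0,0,0,0,-1],[0.75,0,0,0,0,0,-1],[0.75,0,0,0,0,0,-1],[0.75,0,0,0,0,0,-1],[0.75,0,0,0,0,0,-1],[0.75,0,0,0,0,0,-1],[0.75,0,0,0,0,0,-1]]])

```text
clock: 19.5
position: [0.6699, -0.0339, 0.2592]
tool_rot: [-3.142, 0.0, 0.291]
force: [-0.1, 1.1, 0.2]
grip_width: 0.0001
finger_force: 0.0
```

```bash
python3 st.py 0 0 .206
```

```text
t 19.5 st [0.0015 0.0004 0.2592] rpy [-3.1415  0.0002  0.2909] F_st [0.2483 1.0428 0.24  ] w 0.00011066133459135345
tool shares [-0.0754  0.0175  2.659 ]
```

Carton is home within measurement error. Pressing the plunger now.

move_arm(plan=[[[0,0,0.5,0,0,0,-1],[0,0,0.5,0,0,0,-1],[0,0,0.4,0,0,0,-1],[0,0,0.3,0,0,0,-1],[0,0,0.3,0,0,0,-1],[0,0,0.3,0,0,0,-1],[0,0,0.2,0,0,0,-1],[0,0,0.15,0,0,0,-1],[0,0,0.1,0,0,0,-1],[0,0,0,0,0,0,-1]]])

```text
clock: 20.5
position: [0.6688, -0.0344, 0.206]
tool_rot: [-3.141, -0.001, 0.29]
force: [-12.3, 2.2, 26.6]
grip_width: -0.0001
finger_force: 13.1
```

```bash
python3 st.py 0 0 .206
```

```text
t 20.5 st [0.0004 0.0002 0.206 ] rpy [-3.1408 -0.0006  0.2904] F_st [-11.116    5.6246  26.5727] w -7.195342172745818e-05
tool shares [-0.0195  0.0078  0.001 ]
```

It is at the end of the stroke: z=0.206 with 27 N. Hold for a moment, then release and retreat.

move_arm(plan=[[[0,0,0,0,0,0,-1],[0,0,0,0,0,0,-1],[0,0,0,0,0,0,-1],[0,0,0,0,0,0,-1],[0,0,0,0,0,0,-1],[0,0,-0.3,0,0,0,-1],[0,0,-0.4,0,0,0,-1],[0,0,-0.5,0,0,0,-1],[0,0,-0.8,0,0,0,-1],[0,0,-1,0,0,0,-1]]])

```text
clock: 21.5
position: [0.6691, -0.0341, 0.2649]
tool_rot: [-3.141, 0.0, 0.291]
force: [-0.2, -0.5, 0.0]
grip_width: 0.0003
finger_force: 0.0
```

move_arm(plan=[[[0,0,-1,0,0,0,-1],[-0.5,0,-0.5,0,0,0,-1],[-1,0,0,0,0,0,-1],[-1,0,0,0,0,0,-1],[-1,0,0,0,0,0,-1],[-1,0,0,0,0,0,-1],[-1,0,0,0,0,0,-1],[-1,0,0,0,0,0,-1],[-1,0,0,0,0,0,-1],[-0.5,0,0,0,0,0,-1]]])

```text
clock: 22.5
position: [0.5141, -0.0807, 0.2944]
tool_rot: [-3.141, -0.0, 0.29]
force: [0.4, -0.2, -0.0]
grip_width: -0.0002
finger_force: 0.0
```

```bash
python3 st.py
python3 -c "
from h import *
o=[]
for n in('side','top'):
    f=grab_frame(n);pickle.dump(f,open(n+'5.pkl','wb'));f=f['color'];o.append(cv2.resize(f[75:275,140:340],None,fx=2,fy=2,interpolation=cv2.INTER_CUBIC))
cv2.imwrite('pics/a5.png',np.clip(np.hstack(o)[:,:,::-1]*1.6,0,255).astype(np.uint8))"
```

```text
t 22.5 st [-0.1611 -0.0004  0.2944] rpy [-3.1407 -0.0001  0.2899] F_st [ 0.3488 -0.2932 -0.0219] w -0.0002375320362926372
```

View pics/a5.png

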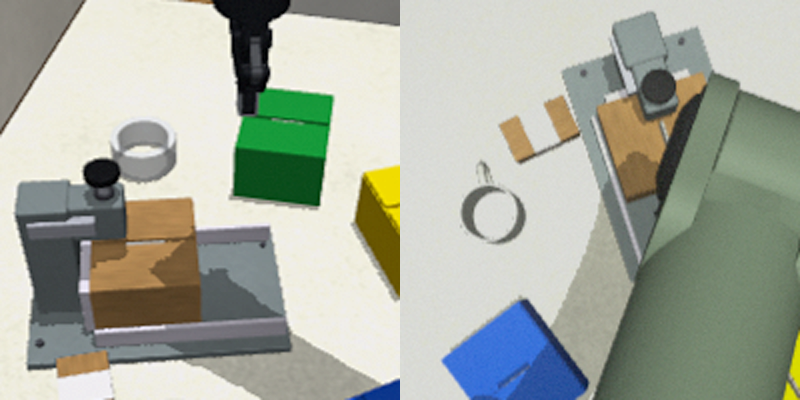

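The plunger is back up (side crop 101,172), the carton is closed and home (90–200, 270), the arm is clear and the bystanders have not moved.

```bash
python3 -c "
from workcell import job_done
print(job_done())"
```

```text
the job is handed in; nothing more can be done
None
```

I handed the job in at about 22.5 s, and the hand-in gave no verdict. Both flaps are folded flat, the carton is home against the end stop, and the plunger was pressed to the end of its stroke, held for about half a second and let back up. The bystanders weren't touched.

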